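Load the spice carousel and turn the new jar to the front

ROBOT

A 6-joint arm with a two-finger parallel gripper is mounted at the origin on a cart in front of the work surface, level with it; the furniture and walls round the work are solid. World frame = base frame: x ahead of the robot, y to its left, z up, the work surface at z = 0. Lengths are in mm, angles in rad, forces in N, time in s.
With the tool pointing down it reaches from about 400 to 925 mm from the base axis. Payload 12.5 kg.
Tool frame: the origin (TCP) lies between the finger pads; the fingertips stand 25 mm ahead of it and the grasp point (between the pads) lies 6 mm ahead of it; z points along the fingers, y is the line along which they close (so a half turn about z gives the same grasp; the last joint's range is limited). The gripper opens to 95 mm and grips with 3 to 60 N. Pads are 20 mm wide; open, the fingers measure 119 mm over their backs; the gripper's body (75 mm by 180 mm) begins 59 mm behind the grasp point.
Start: joints at [-1.356, 0.491, 1.559, -0, 1.092, -0.106], TCP at [197.102, -593.125, 218.161] pointing down, gripper open.
Joint ranges: [-3.1, 3.1], [-0.84, 2.19], [0.05, 2.79], [-1.13, 4.28], [0.06, 2.93], [-2.69, 2.69]. Speed limits (rad/s): [2.22, 2.22, 2.79, 3.14, 3.14, 3.14].

INTERFACE

Orientations are given as [roll, pitch, yaw] about the fixed x, y, z axes, in that order (R = Rz(yaw) Ry(pitch) Rx(roll)).
In Python, from cell import state, read_camera, job_done, cut_out gives the robot as it stands. The module is installed in compiled form; this text tells all that it offers.
- The arm moves only by the tool jog_arm, never from a script. Its argument "motion" is a list of rows, each a list of 2 entries, a list of its own where there are three numbers: the shift along the tool's x, y, z in mm, then the turn about the tool's z in rad. A call has 1 to 5 rows; each row is the pose to reach, as a shift and turn from the pose commanded when the call began, along the tool's axes at that moment; what a row does not reach only later rows make up. A row lasts 1/10 s, in which the tool goes at most 50 mm and 8.59 degrees, less where a joint would pass 70% of its speed; a pose out of reach is approached as far as the arm can. A call with a gripper value outside its range is refused whole. "grip" is the closure, from 0 (fully open) to 1 (shut), set as the call begins (left out, the last holds). The fingers move at their own pace and stop on an object; the grip force is fixed at half the most. Time passes only in rows, so rows that repeat a pose let the fingers close. It gives the time, the measured TCP pose, the force, the opening and the grip force at its end, in the units of the state.
- state(): the state, without advancing time (a new reading comes with each control period).
- read_camera(name): name is "side" or "top"; returns a dict with "img" (400x640x3 uint8, blue, green, red), "vertical_fov" (degrees; the focal length in pixels is half the picture's height over the tangent of half this angle, whatever the lens; pixels are square), "cx", "cy" (the principal point, pixels), "k1" (the pictures are not rectified: a ray, as slopes to the right and down, at radius r is drawn at 1 + k1 r^2 times it, then the intrinsics apply), "extrinsics" (4x4, takes a point from camera to world coordinates). Camera axes: x right, y up, looking along -z (the intrinsics and any distortion apply to the point x, -y, -z); pixel columns grow to the right and rows downward; lengths in mm; the calibration is good to about 2 mm. A picture is of the moment at which its call begins. There is no depth.
- job_done(): hands the job in; it is judged then, once.
Trained networks look in a picture, given as the dict that the camera call returned (one of the last four; its "shot" number tells which), for a name from the list of things; names that differ only in an ending like _2 or _b are one class to them, and where a whole thing is asked for, a point or a joint stands for the part that bears it (a point fixed in the world has none). Each returns a list of dicts, best first, with "p" (0 to 1); they miss things now and then, are a little off and sometimes report something else, mostly with a low value. They report only what shows in the picture. A call takes as long as a camera call. They do not tell look-alikes from the thing itself.
- cut_out(name, picture): "region" (400x640 bool, what is visible of it) and "box" ([left, top, right, bottom] in pixels, round what is visible of it).
The state is a dict: "t": time; "joints": joint angles; "qvel": joint speeds; "tau": joint torques, N m; "eef_pos": TCP position; "tcp_rot": TCP orientation; "ft_force": force on the tool from outside, world axes, zero at the start; "moment": the same for the moment, N m; "opening": opening from 0.0 (shut) to 1.0 (fully open); "grip_force": force on a finger pad.
Only numpy, scipy, OpenCV 4.12 (cv2) and the standard library are available. Lean on these libraries where they do the work, as an engineer would, in place of code of your own. Each camera call takes 0.05 s, during which the arm holds its last target. There are 200 camera calls.

TASK

The spice jar standing by itself on the worktop belongs in the one empty cup of the spice carousel: before turning the carousel, lower the jar upright into that cup (do not drop it) and let go of it. Then turn the carousel by the bar handle on top until that jar stands at the front, in line with the pointer tab on the base, with the other jars still upright in their cups and the other things on the worktop left alone. Finish while gripping the handle between the fingers and holding the turntable still: do not let go.

Things in the scene. Friction and masses are not known exactly. Their poses are not given: they have to be found in the camera images.
- jar_centre (a point): the spice jar to be put away: clear round jar with a black cap, 41 mm in diameter, 105 mm tall, standing upright on the worktop to the left of the carousel, 0.11 kg or so. The point is its centre, 52.5 mm above its underside; its z axis points up.
- spice_jar: the same jar as a body; origin at the centre of its underside.
- carousel_base: fixed round wooden base of the carousel, 208 mm in diameter, 10 mm thick, with a wooden pointer tab 16 mm wide with a small steel stud, that sticks out to 126 mm from the axis: the front of the carousel. Origin on the turning axis at the worktop (z = 0); the pointer lies along its -x axis. It does not turn.
- turntable (a joint): rotation of the turntable in rad, 0 at the start, growing anticlockwise seen from above; it turns freely past a full turn either way with light friction (0.05 N m) and no spring. It is a wooden disc 204 mm in diameter, top 22 mm above the worktop, with four round steel cups 90 degrees apart, 70 mm from the axis. Three hold jars (in any order).
- empty_cup (a point): centre of the floor of the empty cup, 22 mm above the worktop; moves round with the turntable. Each cup: inner diameter 53 mm, outer 59 mm, rim 56 mm above the worktop.
- handle (a point): centre of the bar handle, on the turning axis, 147.5 mm above the worktop; turns with the turntable. A level dark bar 56 mm long, 35 mm high, 16 mm thick (two 8 mm wooden cheeks) on a 14 mm post. The empty cup lies along this frame's -x, the others along +x, +y, -y; the bar runs along the diagonal +45 degrees (from +x toward +y), between the cups, so it is pinched across the -45 degree diagonal.
- other_jar_centre (a point): centre of a like black-capped jar, 41 mm in diameter, 105 mm tall, loose in one of the cups.
- fat_jar_centre (a point): centre of a green-capped jar, 45 mm in diameter, 97 mm tall, loose in one of the cups.
- third_jar_centre (a point): centre of another like black-capped jar, 41 mm in diameter, 105 mm tall, loose in one of the cups.
- mustard: squeeze bottle with a white cap, 46 x 63 mm, 154 mm tall, loose, standing behind and to the left; origin at the centre of its underside. Leave alone.
- short_tin: short food tin, 75 mm in diameter, 58 mm tall, loose, standing to the right of the carousel; origin at the centre of its underside. Leave alone.
- mug: spotted mug, 82 mm in diameter, 91 mm tall, standing further right; origin at the centre of its underside. Leave alone.
Not all that is in view belongs to the job. What is shaped like the part that bears third_jar_centre but red or turquoise is not meant.

How it is judged:
By the outcome, as a careful person would: the job done as asked, in the order asked, and still so for the second after the job is handed in, while the arm keeps its last pose, push and grip.
It also fails if it takes over 58 s, if anything falls off the work surface, if the arm or the gripper's body presses on something with over 40 N, if the wrist force passes 120 N, or if a joint passes its speed limit or range.

## Working session

There is one attempt and no reset: what is moved stays moved. The work goes in short steps, Python scripts to look and compute and a tool call to move; the robot and the scene stay as the last step left them, time stands still between calls to the robot, and variables do not carry over. Pictures are saved under pics/ and viewed, at most 10 in all, crops included, and the job is handed in when it is done.

Besides the shell and the picture viewer there is one more tool, called after "Emit:" as name(argument=value, ...), one argument or row to a line, values as JSON. jog_arm: Moves the arm, as the interface text tells. Its arguments: {"type":"object","properties":{"motion":{"type":"array"},"grip":{"type":"number"}},"required":["motion"]}

```bash
mkdir -p pics
cat > h.py <<'E'
import numpy as np, cv2
from cell import state, read_camera, job_done, cut_out
def K(p):
    f=200/np.tan(np.radians(p["vertical_fov"])/2)
    return np.array([[f,0,p["cx"]],[0,f,p["cy"]],[0,0,1]])
D=lambda p: np.array([p["k1"],0,0,0,0.])
def ray(p,uv):
    n=cv2.undistortPoints(np.array([[uv]],float),K(p),D(p))[0,0]
    E=np.array(p["extrinsics"]); d=E[:3,:3]@np.array([n[0],-n[1],-1]); return E[:3,3],d
def onz(p,uv,z):
    o,d=ray(p,uv); return o+d*(z-o[2])/d[2]
def proj(p,P):
    E=np.array(p["extrinsics"]); c=(np.atleast_2d(P)-E[:3,3])@E[:3,:3]; c=c*[1,-1,-1]
    return cv2.projectPoints(c,np.zeros(3),np.zeros(3),K(p),D(p))[0][:,0]
E
python3 - <<'E'
from h import *
s=state(); print(s)
for n in("side","top"):
    p=read_camera(n); cv2.imwrite(f"pics/{n}0.png",p["img"]); print(n,np.round(p["extrinsics"],3).tolist(),p["vertical_fov"],p["k1"])
    for k in("spice_jar","carousel_base","turntable","handle","empty_cup","fat_jar_centre","mustard","short_tin","mug"):
        print(k,[(round(d["p"],2),np.round(d["box"]).tolist()) for d in cut_out(k,p)])
E
```

```text
{'t': 0.0, 'joints': array([-1.35561688e+00,  4.91529426e-01,  1.55945385e+00,  1.01097882e-05,
        1.09171168e+00, -1.05633330e-01]), 'qvel': array([-5.39789813e-04,  3.12825881e-04,  2.14817037e-03, -4.51316038e-04,
       -1.32681839e-03,  4.72238044e-05]), 'tau': array([ 2.43028808e-03, -6.12638426e+01, -2.58182716e+01,  6.93232007e-02,
        4.82455327e-02, -8.25799111e-05]), 'eef_pos': array([ 197.03754116, -592.86928636,  217.5789553 ]), 'tcp_rot': array([-3.14049743e+00, -1.25140617e-04,  3.20808039e-01]), 'ft_force': array([-0.09205508,  1.23950192,  0.44687656]), 'moment': array([-0.04056877,  0.02111159,  0.01131182]), 'grip_force': 0.0, 'opening': 1.001722370170229}
side [[0.982, 0.171, -0.078, 410.052], [-0.187, 0.868, -0.46, -441.439], [-0.011, 0.467, 0.884, 1041.474], [0.0, 0.0, 0.0, 1.0]] 56.64689441745767 -0.017273597236587664
spice_jar [(0.55, [292.0, 121.0, 303.0, 146.0]), (0.15, [277.0, 194.0, 296.0, 219.0])]
carousel_base [(0.71, [265.0, 219.0, 337.0, 238.0])]
turntable [(0.77, [275.0, 176.0, 341.0, 237.0]), (0.66, [292.0, 324.0, 329.0, 363.0])]
handle [(0.
[... 290 characters left out ...]
304.0, 308.0])]
mug [(0.93, [292.0, 323.0, 327.0, 364.0])]
top [[-0.017, 0.983, -0.182, 252.794], [-1.0, -0.015, 0.014, 46.743], [0.011, 0.182, 0.983, 1446.199], [0.0, 0.0, 0.0, 1.0]] 57.75597734618336 0.018641704587626397
spice_jar [(0.71, [233.0, 195.0, 247.0, 214.0])]
carousel_base [(0.49, [308.0, 235.0, 310.0, 239.0])]
turntable [(0.62, [283.0, 183.0, 333.0, 232.0]), (0.45, [319.0, 195.0, 330.0, 208.0])]
handle [(0.59, [282.0, 186.0, 330.0, 234.0])]
empty_cup [(0.9, [279.0, 182.0, 332.0, 236.0])]
fat_jar_centre []
mustard [(0.53, [212.0, 155.0, 236.0, 175.0])]
short_tin [(0.55, [363.0, 217.0, 382.0, 241.0])]
mug [(0.57, [394.0, 208.0, 428.0, 234.0]), (0.37, [232.0, 196.0, 248.0, 210.0])]
```

Run:
```python
from h import *
a=cv2.imread("pics/top0.png")[140:260,200:440]; b=cv2.imread("pics/side0.png")[80:260,240:380]
cv2.imwrite("pics/t1.png",cv2.resize(a,None,fx=3.33,fy=3.33,interpolation=cv2.INTER_CUBIC))
cv2.imwrite("pics/s1.png",cv2.resize(b,None,fx=3.33,fy=3.33,interpolation=cv2.INTER_CUBIC))
```

```text
(no output)
```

View pics/t1.png

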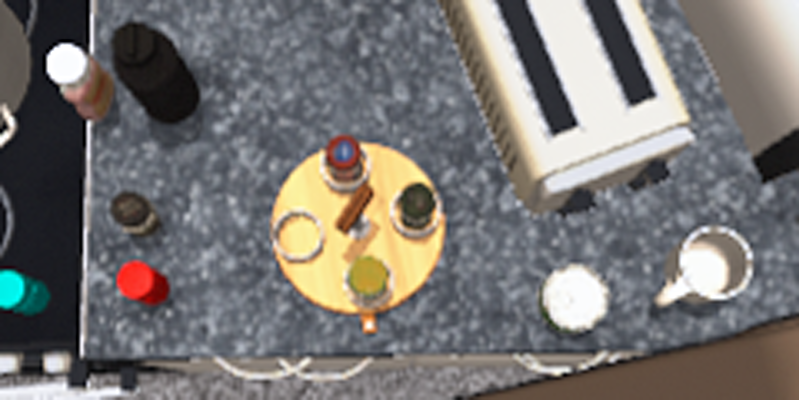

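View pics/s1.png

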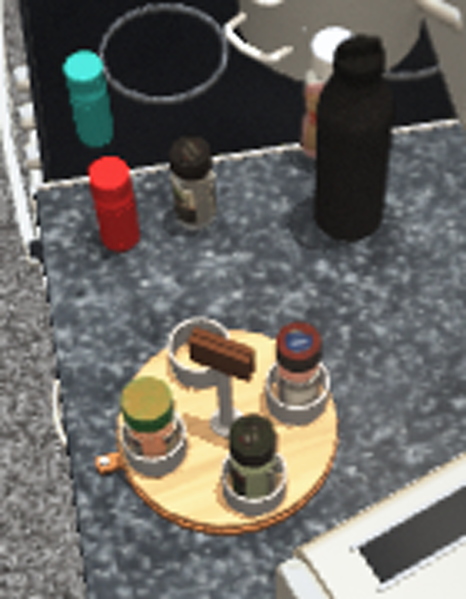

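Top crop: black-capped lone jar at (240,204), which fits "black cap, alone, left of the carousel". The look-alikes are red (242,225) and turquoise (205,228). The empty cup is at (289,211), the pointer tab at (310,237) and the bar at (306,203). The side crop confirms all of this, with the jar at about (297,124). Next I'll turn these into positions and overlay the result.

```bash
cat > m.py <<'E'
from h import *
def cap(p,uv):
    pass
def ring(c,r,z,n=60):
    t=np.linspace(0,2*np.pi,n); return np.c_[c[0]+r*np.cos(t),c[1]+r*np.sin(t),np.full(n,z)]
def overlay(p,things,crop,f,name):
    x0,y0,x1,y1=crop
    im=cv2.resize(p["img"][y0:y1,x0:x1],None,fx=f,fy=f,interpolation=cv2.INTER_CUBIC)
    for P,col in things:
        q=((proj(p,P)-[x0,y0]+.5)*f).astype(int); cv2.polylines(im,[q.reshape(-1,1,2)],False,col,1)
    cv2.imwrite(name,im)
E
python3 - <<'E'
from m import *
T=read_camera("top");S=read_camera("side")
c=lambda x,y,o:(x/3.33+o[0]-.5,y/3.33+o[1]-.5)
ot=(200,140);os=(240,80)
for n,t,s,z in[("jar cap",(133,207),(190,150),105),("cup rim",(298,237),(200,352),56),("fat cap",(369,274),(148,392),119),("red cap",(344,152),(299,340),127),("blk cap",(418,201),(253,432),127),("handle top",(355,207),(223,345),165),("stud",(369,322),(105,462),10)]:
    print(n,onz(T,c(*t,ot),z).round(),onz(S,c(*s,os),z).round())
# disc contour
for p,nm in((T,"top"),(S,"side")):
    h=cv2.cvtColor(p["img"],cv2.COLOR_BGR2HSV); m=cv2.inRange(h,(10,60,130),(28,255,255)); m[:, :260]=0;m[:,345:]=0;m[:170]=0;m[245:]=0
    pts=cv2.convexHull(cv2.findNonZero(m))[:,0]
    W=np.array([onz(p,u,22 )[:2] for u in pts])
    from scipy.optimize import least_squares
    r=least_squares(lambda a:np.hypot(*(W-a).T)-102,[W[:,0].mean(),W[:,1].mean()],loss="soft_l1",f_scale=2)
    print(nm,r.x.round(1),np.abs(r.fun).mean().round(1))
E
```

```text
jar cap [480. 333. 105.] [480. 337. 105.]
cup rim [450. 152.  56.] [454. 141.  56.]
fat cap [398.  69. 119.] [401.  74. 119.]
red cap [535.  95. 127.] [537.  95. 127.]
blk cap [478.  14. 127.] [481.  15. 127.]
handle top [466.  82. 165.] [469.  80. 165.]
stud [353.  71.  10.] [350.  69.  10.]
top [465.4  82.8] 3.0
side [466.6  75.5] 5.0
```

```bash
cat >> m.py <<'E'
def model(A,phi,base,jar):
    A=np.array(A,float); L=[]
    L+=[(ring(A,102,22),(255,0,0)),(ring(A,104,10),(255,0,255))]
    for k,(col) in enumerate([(0,255,0),(0,255,255),(0,255,255),(0,255,255)]):
        a=phi+k*np.pi/2; L.append((ring(A+70*np.array([np.cos(a),np.sin(a)]),29.5,56),col))
    a=phi-np.pi+np.pi/4; u=np.array([np.cos(a),np.sin(a)]);v=np.array([-u[1],u[0]])
    L.append((np.array([np.r_[A+s*28*u+t*8*v,165] for s,t in((1,1),(1,-1),(-1,-1),(-1,1),(1,1))]),(255,255,0)))
    b=np.array([np.cos(base),np.sin(base)]);w=np.array([-b[1],b[0]])
    L.append((np.array([np.r_[A+r*b+t*w,10] for r,t in((102,8),(126,8),(126,-8),(102,-8))]),(0,0,255)))
    L+=[(ring(jar,20.5,105),(0,255,0)),(ring(jar,20.5,0),(0,255,0))]
    return L
E
python3 - <<'E'
from m import *
T=read_camera("top");S=read_camera("side")
M=model((467,81),np.radians(100),np.radians(185.5),(480,335))
overlay(T,M,(222,170,342,245),6,"pics/ot.png"); overlay(S,M,(255,115,355,245),4.6,"pics/os.png")
a=cv2.imread("pics/ot.png");b=cv2.imread("pics/os.png");print(a.shape,b.shape)
E
```

```text
(450, 720, 3) (598, 460, 3)
```

View pics/ot.png

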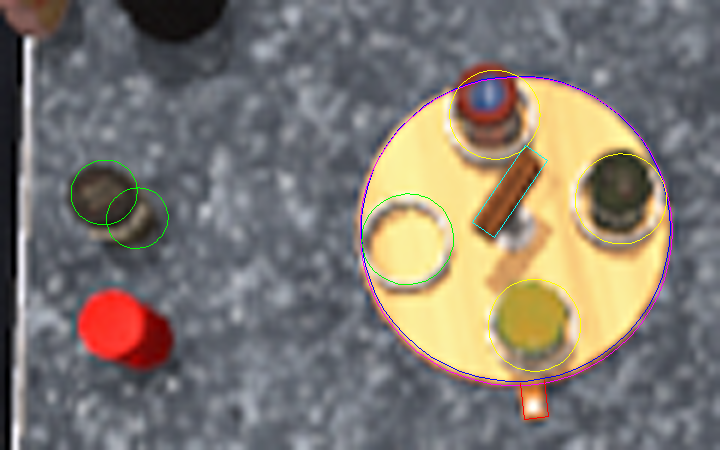

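View pics/os.png

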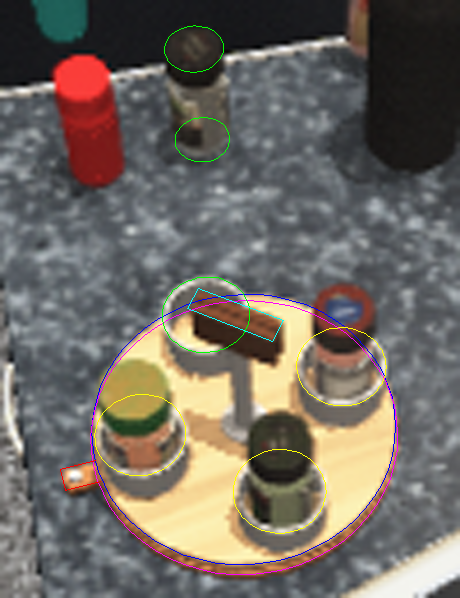

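The overlay fits the disc, pointer and bar in both views to about 2 mm. That gives:
- Axis at about (466,81).
- Empty cup at 100° from the axis.
- Pointer at 185.5°.
- Jar at about (480,335).

Before moving, I'll check the tall black bottle's clearance and write a helper for the moves.

```bash
cat > go.py <<'E'
from h import *
from scipy.spatial.transform import Rotation as Ro
def go(x,y,z,yawdeg,s=None):
    s=s or state(); R=Ro.from_euler("xyz",s["tcp_rot"]).as_matrix()
    print("t",round(s["t"],2),"pos",s["eef_pos"].round(1),"yaw",np.degrees(s["tcp_rot"][2]).round(1),"op",round(s["opening"],3))
    turn=(s["tcp_rot"][2]-np.radians(yawdeg)+np.pi)%(2*np.pi)-np.pi
    print("shift",(R.T@(np.array([x,y,z])-s["eef_pos"])).round(1),"turn",turn.round(3))
E
python3 - <<'E'
from go import *
T=read_camera("top");S=read_camera("side")
c=lambda x,y,o:(x/3.33+o[0]-.5,y/3.33+o[1]-.5)
print("bottle base T",onz(T,c(180,108,(200,140)),0),"S",onz(S,c(348,222,(240,80)),0),"bottletop ray",[onz(T,c(132,45,(200,140)),z).round() for z in(200,250)],[onz(S,c(362,45,(240,80)),z).round() for z in(200,250)])
print("red T",onz(T,c(137,280,(200,140)),105),"S",onz(S,c(110,172,(240,80)),105))
go(420,-200,300,0); go(480,335,250,0)
E
```

```text
bottle base T [619.90813586 300.68098232   0.        ] S [632.97573918 298.79279807   0.        ] bottletop ray [array([639., 318., 200.]), array([624., 307., 250.])] [array([647., 348., 200.]), array([633., 301., 250.])]
red T [397.43900115 326.45755393 105.        ] S [400.49213005 326.10402654 105.        ]
t 1.3 pos [ 197.1 -593.1  218.2] yaw 18.4 op 1.001
shift [ 335.5 -302.8  -81.9] turn 0.321
t 1.3 pos [ 197.1 -593.1  218.2] yaw 18.4 op 1.001
shift [ 561.1 -791.6  -32. ] turn 0.321
```

Emit:
jog_arm(
  motion=[
    [[45,-10,-18],0],
    [[85,-40,-36],0],
    [[125,-75,-54],0],
    [[165,-115,-72],0],
    [[200,-155,-82],0],
  ],
)

```text
t: 1.8
eef_pos: [329.9, -401.6, 296.2]
tcp_rot: [3.14, -0.0, 0.321]
ft_force: [0.9, -0.1, 0.0]
opening: 0.998
grip_force: 0.0
```

Emit:
jog_arm(
  motion=[
    [[35,-35,0],0],
    [[70,-70,0],0],
    [[105,-105,0],0],
    [[135,-145,0],0],
    [[160,-188,0],0],
  ],
)

```text
t: 2.3
eef_pos: [422.3, -172.4, 295.4]
tcp_rot: [3.141, -0.0, 0.321]
ft_force: [1.6, -1.2, 0.3]
opening: 1.002
grip_force: 0.0
```

Emit:
jog_arm(
  motion=[
    [[20,-45,0],-0.1],
    [[40,-90,0],-0.2],
    [[60,-135,0],-0.3],
    [[80,-180,0],-0.4],
    [[95,-225,0],-0.46],
  ],
)

```text
t: 2.8
eef_pos: [440.9, 71.3, 295.5]
tcp_rot: [3.141, -0.001, 0.785]
ft_force: [0.5, 0.1, 0.6]
opening: 1.0
grip_force: 0.0
```

```bash
python3 -c "
from go import *
go(480,335,250,45);go(480,335,78+6,45)"
```

```text
t 2.8 pos [440.9  71.3 295.5] yaw 45.0 op 1.0
shift [ 214.  -158.9   45.5] turn -0.001
t 2.8 pos [440.9  71.3 295.5] yaw 45.0 op 1.0
shift [ 213.9 -159.   211.5] turn -0.001
```

Emit:
jog_arm(
  motion=[
    [[38,-28,8],0],
    [[76,-56,16],0],
    [[114,-84,24],0],
    [[152,-112,32],0],
    [[190,-140,40],0],
  ],
)

```text
t: 3.3
eef_pos: [477.2, 304.6, 255.0]
tcp_rot: [3.141, -0.0, 0.781]
ft_force: [0.8, -0.3, -0.4]
opening: 1.0
grip_force: 0.0
```

Emit:
jog_arm(
  motion=[
    [[24,-19,10],0],
    [[24,-19,50],0],
    [[24,-19,90],0],
    [[24,-19,90],0],
  ],
)

```text
t: 3.7
eef_pos: [478.9, 332.0, 161.0]
tcp_rot: [-3.139, 0.008, 0.781]
ft_force: [0.5, 0.4, 0.0]
opening: 1.003
grip_force: 0.0
```

Run:
```python
from m import *
from go import go
go(480,335,90,45)
P=np.array(state()["eef_pos"])
for n,cr in(("top",(215,175,275,235)),("side",(255,90,335,165))):
    p=read_camera(n); M=[(ring((480,335),20.5,105),(0,255,0))]; overlay(p,M,cr,5,f"pics/pre_{n}.png")
a=cv2.imread("pics/pre_top.png");b=cv2.imread("pics/pre_side.png")
h=max(a.shape[0],b.shape[0]);f=lambda i:cv2.copyMakeBorder(i,0,h-i.shape[0],0,0,0)
cv2.imwrite("pics/pre.png",np.hstack([f(a),f(b)]))
```

```text
t 3.7 pos [478.9 332.  161. ] yaw 44.8 op 1.003
shift [ 3.4 -1.2 70.9] turn -0.004
```

View pics/pre.png

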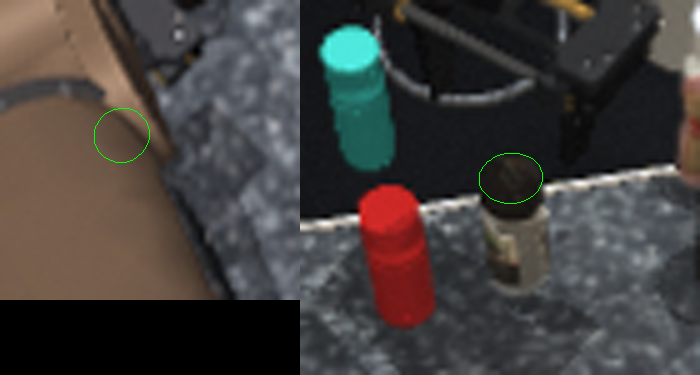

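The side view shows the jar under the open gripper, with its cap at about (511,180) in the crop, where I expected it. Nothing blocks the fingers. Descending and closing.

Emit:
jog_arm(
  motion=[
    [[3,-1,25],0],
    [[3,-1,50],0],
    [[3,-1,70],0],
    [[3,-1,70],0],
  ],
)

```text
t: 4.2
eef_pos: [482.7, 335.5, 95.5]
tcp_rot: [-3.142, 0.0, 0.78]
ft_force: [0.5, 0.0, 0.0]
opening: 1.002
grip_force: 0.0
```

Emit:
jog_arm(
  motion=[
    [[0,0,0],0],
    [[0,0,0],0],
    [[0,0,0],0],
    [[0,0,0],0],
    [[0,0,0],0],
  ],
  grip=1,
)

```text
t: 4.7
eef_pos: [482.5, 335.7, 95.7]
tcp_rot: [3.141, -0.001, 0.781]
ft_force: [0.4, -0.6, 0.8]
opening: 0.638
grip_force: 0.0
```

Emit:
jog_arm(
  motion=[
    [[0,0,0],0],
    [[0,0,0],0],
    [[0,0,0],0],
  ],
)

```text
t: 5.0
eef_pos: [482.4, 335.7, 95.2]
tcp_rot: [-3.142, 0.0, 0.781]
ft_force: [-0.3, 0.6, 1.0]
opening: 0.419
grip_force: 29.9
```

Emit:
jog_arm(
  motion=[
    [[0,0,-10],0],
    [[0,0,-35],0],
    [[0,0,-75],0],
    [[0,0,-115],0],
    [[0,0,-115],0],
  ],
)

```text
t: 5.5
eef_pos: [484.0, 336.6, 215.9]
tcp_rot: [3.139, -0.008, 0.781]
ft_force: [0.1, 0.6, -1.0]
opening: 0.419
grip_force: 29.9
```

```bash
python3 -c "
from go import *
go(454,150,210,100); s=state();print(s['ft_force'],s['grip_force'])"
```

```text
t 5.5 pos [484.  336.6 215.9] yaw 44.7 op 0.419
shift [-152.7  111.4    5. ] turn -0.964
[ 0.05973892  0.57186249 -0.96290017] 29.908873736858368
```

Emit:
jog_arm(
  motion=[
    [[-15,11,0],-0.1],
    [[-35,26,0],-0.22],
    [[-57,42,0],-0.35],
    [[-78,57,0],-0.48],
    [[-95,70,0],-0.6],
  ],
)

```text
t: 6.0
eef_pos: [463.5, 217.8, 210.0]
tcp_rot: [-3.141, 0.001, 1.386]
ft_force: [0.4, 0.3, -1.6]
opening: 0.42
grip_force: 29.9
```

```bash
python3 -c "
from go import *
go(454,150,210,100)"
```

```text
t 6.0 pos [463.5 217.8 210. ] yaw 79.4 op 0.42
shift [-68.4   3.1   0.1] turn -0.359
```

Emit:
jog_arm(
  motion=[
    [[-20,1,0],-0.12],
    [[-40,2,0],-0.24],
    [[-58,3,0],-0.36],
    [[-68,3,0],-0.36],
    [[-68,3,0],-0.36],
  ],
)

```text
t: 6.5
eef_pos: [454.0, 151.0, 210.2]
tcp_rot: [-3.141, 0.0, 1.736]
ft_force: [0.6, 0.2, -1.9]
opening: 0.419
grip_force: 29.9
```

Run:
```python
from m import *
from go import go
s=state(); go(454,150,117.4,100)
x,y,z=s["eef_pos"]
p=read_camera("side"); A=np.array([466,81.]); a=np.radians(100)
M=[(ring((454,150),29.5,56),(0,255,0)),(ring((x,y),20.5,z-95.4),(0,255,255)),(ring((x,y),20.5,z-95.4+105),(0,255,255)),(ring(A,102,22),(255,0,0))]
overlay(p,M,(265,110,365,240),4.6,"pics/pl.png")
```

```text
t 6.5 pos [454.  151.  210.2] yaw 99.5 op 0.419
shift [-0.9 -0.2 92.8] turn -0.009
```

View pics/pl.png

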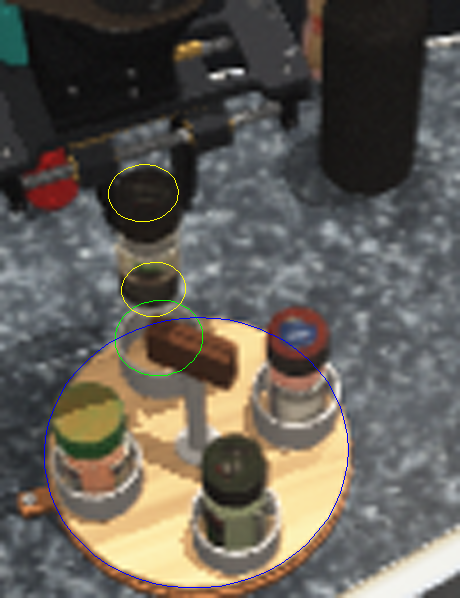

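The jar hangs upright over the empty cup, within about 1 mm of the predicted outline (around (150,290) in the crop, with the rim at (159,338)). Lowering it.

Emit:
jog_arm(
  motion=[
    [[0,0,20],0],
    [[0,0,45],0],
    [[0,0,65],0],
    [[0,0,78],0],
    [[0,0,78],0],
  ],
)

```text
t: 7.05
eef_pos: [453.7, 152.3, 130.7]
tcp_rot: [-3.139, 0.0, 1.739]
ft_force: [-0.5, 0.1, -0.4]
opening: 0.421
grip_force: 29.9
```

Emit:
jog_arm(
  motion=[
    [[0,0,4],0],
    [[0,0,8],0],
    [[0,0,11],0],
    [[0,0,13],0],
    [[0,0,13],0],
  ],
)

```text
t: 7.55
eef_pos: [454.3, 151.7, 119.2]
tcp_rot: [-3.142, 0.0, 1.741]
ft_force: [-0.6, 0.5, -1.3]
opening: 0.419
grip_force: 29.9
```

Emit:
jog_arm(
  motion=[
    [[0,0,0.7],0],
    [[0,0,1.4],0],
    [[0,0,1.4],0],
  ],
)

```text
t: 7.85
eef_pos: [454.3, 151.7, 117.9]
tcp_rot: [3.142, 0.0, 1.741]
ft_force: [0.0, -0.3, -1.5]
opening: 0.422
grip_force: 29.9
```

Emit:
jog_arm(
  motion=[
    [[0,0,0.7],0],
    [[0,0,1.4],0],
    [[0,0,1.4],0],
  ],
)

```text
t: 8.15
eef_pos: [454.8, 151.8, 117.0]
tcp_rot: [3.14, 0.0, 1.741]
ft_force: [0.7, -0.2, 5.8]
opening: 0.423
grip_force: 30.0
```

Contact force is 5.8 N at the floor height I expected. Releasing.

Emit:
jog_arm(
  motion=[
    [[0,0,0],0],
    [[0,0,0],0],
    [[0,0,0],0],
    [[0,0,0],0],
    [[0,0,0],0],
  ],
  grip=0,
)

```text
t: 8.65
eef_pos: [454.3, 151.7, 116.4]
tcp_rot: [-3.141, 0.0, 1.741]
ft_force: [0.2, 0.6, 0.6]
opening: 0.787
grip_force: 0.0
```

Emit:
jog_arm(
  motion=[
    [[0,0,-10],0],
    [[0,0,-35],0],
    [[0,0,-70],0],
    [[0,0,-110],0],
    [[0,0,-150],0],
  ],
)

```text
t: 9.15
eef_pos: [453.9, 151.6, 268.7]
tcp_rot: [3.142, 0.0, 1.741]
ft_force: [0.3, 0.3, -0.0]
opening: 1.0
grip_force: 0.0
```

Emit:
jog_arm(
  motion=[
    [[-45,0,0],0],
    [[-90,0,0],0],
    [[-140,0,0],0],
    [[-190,0,0],0],
    [[-240,0,0],0],
  ],
)

```text
t: 9.65
eef_pos: [494.7, -86.8, 267.4]
tcp_rot: [3.141, 0.0, 1.741]
ft_force: [1.6, -0.1, 0.9]
opening: 1.002
grip_force: 0.0
```

Run:
```python
from m import *
from go import go
go(466,81,160,145)
T=read_camera("top");S=read_camera("side")
M=model((466,81),np.radians(100),np.radians(185.5),(454.2,150))[:-2]
overlay(T,M,(272,170,342,245),7,"pics/a.png"); overlay(S,M,(260,135,360,245),3.8,"pics/b.png")
a=cv2.imread("pics/a.png");b=cv2.imread("pics/b.png");h=max(a.shape[0],b.shape[0]);f=lambda i:cv2.copyMakeBorder(i,0,h-i.shape[0],0,0,0)
c=np.hstack([f(a)[:,:420],f(b)]);print(c.shape);cv2.imwrite("pics/placed.png",c)
```

```text
t 9.65 pos [494.7 -86.8 267.4] yaw 99.8 op 1.002
shift [170.3  -0.  107.4] turn -0.79
(525, 800, 3)
```

View pics/placed.png

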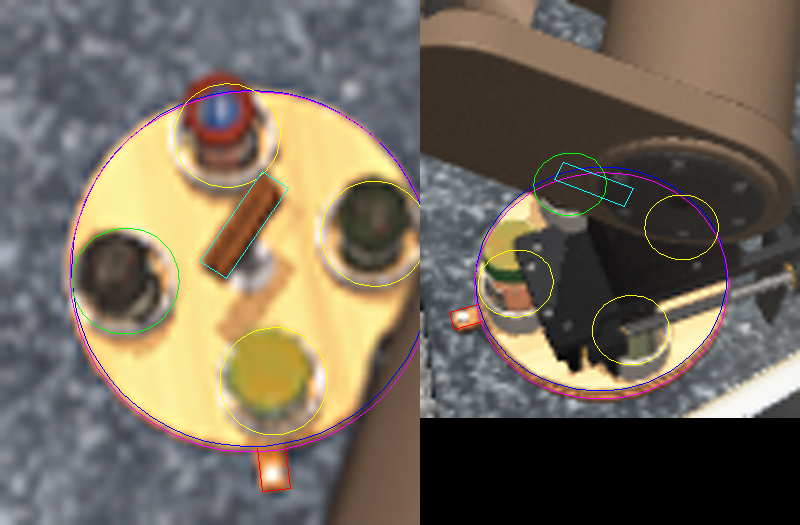

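Jar stands upright in the left cup (at (125,280) in the crop), and the other jars and the turntable haven't moved. Next is the handle: yaw 145°, TCP over (466,81).

Emit:
jog_arm(
  motion=[
    [[35,0,0],-0.14],
    [[70,0,0],-0.28],
    [[105,0,0],-0.42],
    [[140,0,0],-0.56],
    [[160,0,0],-0.68],
  ],
)

```text
t: 10.25
eef_pos: [466.8, 75.3, 267.2]
tcp_rot: [3.141, 0.0, 2.428]
ft_force: [-0.0, -0.2, -0.7]
opening: 0.998
grip_force: 0.0
```

Run:
```python
from go import *
go(466,81,157,145)
T=read_camera("top");S=read_camera("side")
print(proj(T,[466,81,22]))
```

```text
t 10.25 pos [466.8  75.3 267.2] yaw 139.1 op 0.998
shift [  4.3   3.7 110.2] turn -0.103
[[307.49330501 207.53617416]]
```

Emit:
jog_arm(
  motion=[
    [[4,4,20],-0.1],
    [[4,4,55],-0.1],
    [[4,4,85],-0.1],
    [[4,4,110],-0.1],
    [[4,4,110],-0.1],
  ],
)

```text
t: 10.85
eef_pos: [466.3, 78.0, 154.5]
tcp_rot: [-3.139, -0.004, 2.518]
ft_force: [0.3, 0.4, -0.1]
opening: 0.998
grip_force: 0.0
```

Emit:
jog_arm(
  motion=[
    [[0,0,0],0],
    [[0,0,0],0],
    [[0,0,0],0],
    [[0,0,0],0],
    [[0,0,0],0],
  ],
  grip=1,
)

```text
t: 11.35
eef_pos: [467.6, 78.5, 157.0]
tcp_rot: [3.141, 0.001, 2.521]
ft_force: [0.1, -0.5, 0.1]
opening: 0.634
grip_force: 0.0
```

Emit:
jog_arm(
  motion=[
    [[0,0,0],0],
    [[0,0,0],0],
    [[0,0,0],0],
    [[0,0,0],0],
    [[0,0,0],0],
  ],
)

```text
t: 11.85
eef_pos: [467.5, 78.5, 156.4]
tcp_rot: [-3.142, 0.0, 2.521]
ft_force: [0.8, -0.1, -0.4]
opening: 0.218
grip_force: 0.9
```

Run:
```python
from go import *
go(466,81,157,145); s=state();print(s['ft_force'],s['moment'],s['grip_force'])
```

```text
t 11.85 pos [467.5  78.5 156.4] yaw 144.4 op 0.218
shift [ 2.6  1.2 -0.6] turn -0.01
[ 0.75505987 -0.10203206 -0.42528108] [ 0.28189271 -0.3108542   0.0067689 ] 0.9251774288713932
```

Emit:
jog_arm(
  motion=[
    [[0,0,0],0],
    [[0,0,0],0],
  ],
)

```text
t: 12.05
eef_pos: [468.9, 80.0, 156.4]
tcp_rot: [3.138, 0.001, 2.52]
ft_force: [7.3, 15.2, -7.7]
opening: 0.168
grip_force: 30.0
```

Run:
```python
from go import *
go(466,81,157,145); s=state();print(s['ft_force'],s['moment'],s['grip_force'])
R=Ro.from_euler("xyz",s["tcp_rot"]).as_matrix();print("tool F",R.T@s['ft_force'])
```

```text
t 12.05 pos [468.9  80.  156.4] yaw 144.4 op 0.168
shift [ 2.9 -0.9 -0.6] turn -0.011
[ 7.30088407 15.20050773 -7.65465542] [ 2.74947538 -1.45287302 -0.0934436 ] 29.954660832881927
tool F [ 2.93055289 16.57648586  7.71907179]
```

Gripped at 16 mm, but with 16.6 N of side force along tool +y. I'll follow it to relieve the force.

Emit:
jog_arm(
  motion=[
    [[0,1,0],0],
    [[0,2,0],0],
    [[0,2,0],0],
  ],
)

```text
t: 12.35
eef_pos: [468.9, 80.1, 156.4]
tcp_rot: [3.141, 0.0, 2.521]
ft_force: [2.9, 0.5, -2.6]
opening: 0.164
grip_force: 29.9
```

Run:
```python
from go import *
s=state()
R=Ro.from_euler("xyz",s["tcp_rot"]).as_matrix();print("tool F",R.T@s['ft_force'],R.T@s['moment'])
T=read_camera("top")
# pointer stud direction relative to disc centre
im=T["img"];h=cv2.cvtColor(im,cv2.COLOR_BGR2HSV)
m=cv2.inRange(h,(5,110,90),(14,255,255));m[:230]=0;m[245:]=0;m[:,300:320]=m[:,300:320];m[:,:300]=0;m[:,320:]=0
print(np.argwhere(m)[:,::-1].tolist())
print(im[230:243,304:315].max(2))
```

```text
tool F [-2.12377375  2.08384886  2.57874887] [-0.51168311 -0.45897311  0.054288  ]
[]
[[108 109 109 109 109 110 108 109 109 108 108]
 [107 109 109 109 109 108 108 108 109 108 108]
 [108 108 108 109 108 109 109 107 108 108 107]
 [108 108 109 109 109 108 108 109 109 108 107]
 [107 107 108 108 108 109 108 109 110 108 108]
 [108 108 108 108 109 108 109 109 109 108 108]
 [108 108 108 108 108 109 109 109 109 109 108]
 [108 107 108 108 108 109 108 109 107 107 108]
 [107 107 108 107 107 108 108 109 107 107 107]
 [109 107 107 108 108 108 108 107 107 107 108]
 [106 106 107 107 107 107 107 107 108 108 107]
 [105 106 105 105 107 106 106 106 107 107 107]
 [105 105 105 106 105 105 106 106 106 106 105]]
```

Run:
```python
from m import *
T=read_camera("top");S=read_camera("side")
a=cv2.imread("pics/top0.png").astype(float);b=cv2.imread("pics/side0.png").astype(float)
# tab: saturation(red-blue) weighted centroid near the tab beyond the disc
for p,im,nm in((T,a,"top"),(S,b,"side")):
    C=np.array([466,81.])
    for A in((466,81),(464.7,82.3),(467,80.5)):
        W=[];w=[]
        for v in range(180,250):
            for u in range(255,330):
                q=onz(p,(u,v),10)[:2]-A; r=np.hypot(*q); th=np.degrees(np.arctan2(q[1],q[0]))%360
                if 110<r<130 and 173<th<198:
                    k=max(0,im[v,u,2]-im[v,u,0]-15)
                    W.append(th);w.append(k)
        print(nm,A,"pointer",np.average(W,weights=w).round(2))
    # cup rim: bright grey metal ring in the empty cup
    if nm=="top":
        sub=im[195:228,275:305]
        best=None
        from scipy.ndimage import map_coordinates
        sat=im.min(2)-0*im.max(2); g=(im[:,:,0])  # blue: wood low, steel high
        res=[]
        for dx in np.arange(-8,8.1,.5):
            for dy in np.arange(-8,8.1,.5):
                q=proj(p,ring((454+dx,150+dy),28,56)); res.append((map_coordinates(g,[q[:,1],q[:,0]],order=1).mean(),dx,dy))
        print(sorted(res)[-4:])
```

```text
top (466, 81) pointer 184.67
top (464.7, 82.3) pointer 185.35
top (467, 80.5) pointer 184.62
[(np.float64(176.25725623910182), np.float64(1.5), np.float64(2.5)), (np.float64(176.31104127291374), np.float64(1.0), np.float64(2.0)), (np.float64(176.51050386870048), np.float64(0.5), np.float64(2.5)), (np.float64(176.56972999621058), np.float64(1.0), np.float64(2.5))]
side (466, 81) pointer 187.29
side (464.7, 82.3) pointer 187.99
side (467, 80.5) pointer 186.93
```

Emit:
jog_arm(
  motion=[
    [[0,0.2,0],-0.06],
    [[0,0.4,0],-0.15],
    [[0.1,0.7,0],-0.25],
    [[0.2,1.0,0],-0.36],
    [[0.3,1.3,0],-0.46],
  ],
)

```text
t: 13.0
eef_pos: [469.4, 81.3, 156.4]
tcp_rot: [-3.142, 0.001, 2.985]
ft_force: [3.4, -0.6, -2.1]
opening: 0.168
grip_force: 29.9
```

```bash
cat > f.py <<'E'
from go import *
s=state();R=Ro.from_euler("xyz",s["tcp_rot"]).as_matrix();print(s["t"],s["eef_pos"].round(1),"yaw",np.degrees(s["tcp_rot"][2])%360,"tool F",(R.T@s['ft_force']).round(1),(R.T@s['moment']).round(2),s["opening"],s["grip_force"],s["joints"].round(2))
E
python3 f.py
```

```text
13.0 [469.4  81.3 156.4] yaw 171.0268303894761 tool F [-3.5 -0.   2.1] [-0.18 -0.72  0.08] 0.16758992073698617 29.944697320461273 [ 0.03  0.37  1.99 -0.    0.79 -1.38]
```

Emit:
jog_arm(
  motion=[
    [[0,0.3,0],-0.1],
    [[0.1,0.6,0],-0.2],
    [[0.1,0.9,0],-0.3],
    [[0.2,1.1,0],-0.4],
    [[0.4,1.4,0],-0.5],
  ],
)

```text
t: 13.5
eef_pos: [469.2, 82.6, 156.4]
tcp_rot: [-3.141, 0.0, -2.799]
ft_force: [3.2, -1.4, -4.2]
opening: 0.17
grip_force: 29.9
```

Emit:
jog_arm(
  motion=[
    [[0,0.3,0],-0.1],
    [[0.1,0.6,0],-0.2],
    [[0.1,0.9,0],-0.3],
    [[0.2,1.1,0],-0.4],
    [[0.3,1.3,0],-0.46],
  ],
)

```text
t: 14.0
eef_pos: [468.6, 83.6, 156.4]
tcp_rot: [-3.141, 0.0, -2.339]
ft_force: [3.6, -2.7, -3.0]
opening: 0.168
grip_force: 29.9
```

```bash
python3 f.py
```

```text
14.0 [468.6  83.6 156.4] yaw 226.0076479112425 tool F [-0.5 -4.5  3. ] [ 0.76 -0.43  0.01] 0.16764714829037605 29.945626258850098 [ 0.04  0.37  1.99 -0.    0.79 -2.34]
```

Emit:
jog_arm(
  motion=[
    [[0,0,0],-0.04],
    [[0,0.1,0],-0.078],
    [[0,0.1,0],-0.078],
    [[0,0.1,0],-0.078],
  ],
)

```text
t: 14.4
eef_pos: [468.4, 83.7, 156.4]
tcp_rot: [-3.141, -0.0, -2.265]
ft_force: [5.1, -3.1, -4.2]
opening: 0.164
grip_force: 30.0
```

```bash
python3 f.py
python3 - <<'E'
from m import *
T=read_camera("top");S=read_camera("side")
s=state(); phi=s["tcp_rot"][2]-np.pi/4
M=[x for i,x in enumerate(model((466,81),phi,np.radians(185.5),(396.3,74.3))) if i in(2,7)]
u=np.array([np.cos(phi),np.sin(phi)]);j=np.array([466,81])+70*u
M+=[(ring(j,20.5,127),(0,255,0)),(np.array([np.r_[j,127],np.r_[j,127]+[-60*-u[0],60*u[1],0]]),(255,0,0))]
overlay(T,M,(275,180,335,245),7,"pics/a.png"); overlay(S,M,(250,170,310,245),6,"pics/b.png")
a=cv2.imread("pics/a.png");b=cv2.imread("pics/b.png");h=max(a.shape[0],b.shape[0]);f=lambda i:cv2.copyMakeBorder(i,0,h-i.shape[0],0,0,0)
cv2.imwrite("pics/fin.png",np.hstack([f(a),f(b)]))
E
```

```text
14.4 [468.4  83.7 156.4] yaw 230.2039921295915 tool F [-0.8 -5.9  4.2] [ 0.96 -0.28 -0.04] 0.1643518204601093 29.961968958377838 [ 0.04  0.37  1.99 -0.    0.79 -2.41]
```

View pics/fin.png

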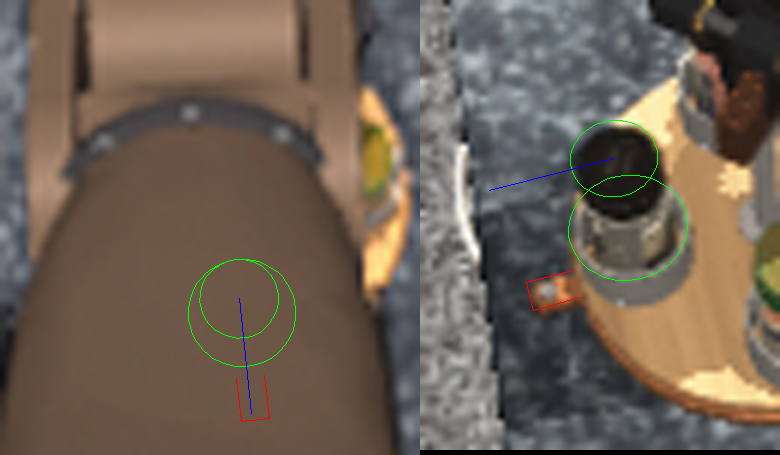

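Run:
```python
from m import *
T=read_camera("top");S=read_camera("side")
for p,f,box in((T,"top0",(304,231,315,242)),(S,"side0",(264,212,278,224))):
    im=cv2.imread(f"pics/{f}.png").astype(float); x0,y0,x1,y1=box
    g=im[y0:y1,x0:x1,0]; w=np.clip(g-np.percentile(g,90 if f=="side0" else 90),0,None)
    yy,xx=np.mgrid[y0:y1,x0:x1]; print(f); print(g.astype(int))
    u=((xx*w).sum()/w.sum(),(yy*w).sum()/w.sum()); q=onz(p,u,12); print(u,q)
    for A in((466,81),(464.7,82.3),(467.,80)): d=q[:2]-A; print(A,np.hypot(*d).round(1),np.degrees(np.arctan2(d[1],d[0]))%360)
```

```text
top0
[[153 136 121 131 147 114  99 117 125 135 110]
 [147 157 137 104 105 105 107 111  91  75  76]
 [105 115 115  89  77  79  78  74  63  55  58]
 [ 81  90  80  90  74  50  49  50  49  61  69]
 [109 119 121 126  94  62  57  58  51  74  84]
 [105 106 116 114  78  81 154 140  80  94 115]
 [114 106 106 108  75 122 240 215 110 102 133]
 [128 116 113 114  87 120 206 184  98  95 125]
 [132 121 122 127 118  82  66  60  62 110 120]
 [133 110 114 129 127 107  83  81  99 136 141]
 [127  99  99 113 116 121 112 121 131 136 133]]
(np.float64(309.61953727506426), np.float64(236.4293059125964)) [352.44722955  74.01462682  12.        ]
(466, 81) 113.8 183.52020191629842
(464.7, 82.3) 112.6 184.22134480858952
(467.0, 80) 114.7 182.99098007069554
side0
[[139 139 148 137 129 126 120 106  94  96  94  78 133 108]
 [118 110 132 123 121 123 117  99  96  96 102  79 106 153]
 [ 88  88  93  95 103 114 102  99  97 108 120  86  93 125]
 [ 94  89  86  88 108 123 103 101  97 108 116  75  84  96]
 [100  91  90 106 129 114 100  76  87  97 103  92  72  89]
 [112  97  95  99  99 117 190 228 160  96  91  63  70  92]
 [108  97 102 110 112 137 238 236 207  94  92  62  65  88]
 [112 123 119 123 109  96 106 152 101  95  92  60  58  62]
 [124 131  90  93  89  71  95  99  88  77  54  36  38  56]
 [104 110 110 101  87  41  63  42  39  37  38  43  58  49]
 [ 82 101 137 136 113  91  42  37  36  56  80  55  60  67]
 [ 77  94 108 115 133 136  97  91 113 116  89  77  59  65]]
(np.float64(270.7137614678899), np.float64(217.26055045871558)) [350.0299969   71.83208894  12.        ]
(466, 81) 116.3 184.52006915310218
(464.7, 82.3) 115.1 185.2159183959443
(467.0, 80) 117.3 183.99442921585617
```

The side view shows our jar upright at the front, above the pointer stud at about (548,290) in the crop. The gripper puts the cup at 185.2°. The pointer estimates come to about 184.8°, so they agree within measuring error. I'll settle briefly and hand in.

Emit:
jog_arm(
  motion=[
    [[0,-0.4,0],0],
    [[0,-0.4,0],0],
    [[0,-0.4,0],0],
    [[0,-0.4,0],0],
    [[0,-0.4,0],0],
  ],
)

```text
t: 15.1
eef_pos: [468.4, 83.7, 156.4]
tcp_rot: [3.142, -0.0, -2.265]
ft_force: [2.3, -1.4, -3.6]
opening: 0.167
grip_force: 30.0
```

```bash
python3 f.py; python3 -c "
from cell import job_done; print(job_done())"
```

```text
15.1 [468.4  83.7 156.4] yaw 230.25281274140804 tool F [-0.4 -2.6  3.6] [ 0.58 -0.3   0.04] 0.16734850041246163 29.954851269721985 [ 0.04  0.37  1.99 -0.    0.79 -2.41]
the job is handed in; nothing more can be done
None
```

I lowered the jar into the empty cup, let go of it, and turned the carousel until it stood at the front, within about 1° of the pointer by my measurements; I handed in at 15.1 s still gripping the handle, but the arm hid part of the carousel in the last pictures, so I did not see every other jar upright after the turn.

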